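Fan out the blue colour tiles in the lab tray

ROBOT

A 6-joint arm with a two-finger parallel gripper is mounted at the origin on the work surface. World frame = base frame: x ahead of the robot, y to its left, z up, the work surface at z = 0. Lengths are in m, angles in rad, forces in N, time in s.
With the tool pointing down it reaches from about 0.3 to 0.875 m from the base axis. Payload 6.4 kg.
Tool frame: the origin (TCP) lies at the very end of the fingers, on their centre line; the grasp point (between the pads) lies bot.grip_point_offset behind it (bot.grip_point_offset is the distance from the TCP to the grasp point, in m); z points along the fingers, y is the line along which they close (so a half turn about z gives the same grasp; the last joint's range is limited). The gripper opens to 88 mm and grips with 3 to 60 N. Pads are 18 mm wide; open, the fingers measure 123 mm over their backs; the gripper's body (75 mm by 187 mm) begins 45 mm behind the grasp point.
Start: joints at [1.068, 0.181, 1.607, -0, 1.354, -0.206], TCP at [0.168, 0.55, 0.207] pointing down, gripper open.
Joint ranges: [-2.99, 2.99], [-0.89, 2.07], [0.3, 2.58], [-1.14, 4.28], [0, 2.63], [-3.12, 3.12]. Speed limits (rad/s): [2.57, 2.57, 3.01, 3.14, 3.14, 3.14].

INTERFACE

Orientations are given as [roll, pitch, yaw] about the fixed x, y, z axes, in that order (R = Rz(yaw) Ry(pitch) Rx(roll)).
In Python, from station import bot gives the robot as it stands. The module is installed in compiled form; this text tells all that it offers.
- The arm moves only by the shell command python3 -m inch 'ROWS' [FORCE]. ROWS is text: rows parted by semicolons, each of 7 numbers parted by spaces: the shift along the tool's x, y, z in cm, then the turn, a rotation vector about the tool's x, y, z in degrees, then the opening, from 0 (shut) to 1 (fully open). A call has 1 to 8 rows; each row shifts and turns the commanded pose from where the row before left it, along the tool's axes as they then stand; what a row does not reach is not made up. A row lasts 1/10 s, in which the tool goes at most 50 mm and 8.59 degrees, less where a joint would pass 70% of its speed; a pose out of reach is approached as far as the arm can. A call is refused whole if a number of a shift passes 5 or a number of a turn 8.59, either way. A call with a gripper value outside its range is refused whole. The fingers move at their own pace and stop on an object; FORCE is the grip in N (left out, the last holds). Time passes only in rows, so rows that do not move let the fingers close. It gives the time, the measured TCP pose, the force, the opening and the grip force at its end, in the units of the state.
- bot.observe(): the state, without advancing time (a new reading comes with each control period).
- bot.snapshot(name): name is "scene" or "top"; returns a dict with "pixels" (420x560x3 uint8, red, green, blue), "camera_matrix" (3x3 intrinsics, pixels), "rvec" (rotation vector, rad) and "tvec" (3), from world to camera coordinates, as OpenCV has them. Camera axes: x right, y down, z forward; pixel columns grow to the right and rows downward; lengths in m; the calibration is good to about 2 mm. A picture is of the moment at which its call begins. There is no depth.
- bot.job_done(): hands the job in; it is judged then, once.
The state is a dict: "t": time; "q": joint angles; "dq": joint speeds; "tau": joint torques, N m; "ee_pos": TCP position; "tool_rot": TCP orientation; "ft_force": force on the tool from outside, world axes, zero at the start; "torque": the same for the moment, N m; "width": finger opening in m; "grasp_force": force on a finger pad.
Only numpy, scipy, OpenCV 4.12 (cv2) and the standard library are available. Lean on these libraries where they do the work, as an engineer would, in place of code of your own. Each camera call takes 0.05 s, during which the arm holds its last target. There are 200 camera calls.

TASK

Carry on the overlapping row of colour tiles that the white tile begins in the grey tray: lay the pale blue tile with one short end on the white tile and its other end down on the tray, towards the tray's empty end, then lay the dark blue tile on the pale blue one in the same way. Each tile covers about a third of the length of the one before, in line with the white tile, which stays where it is. Set the tiles down gently, without dropping them, let go of them, and leave the green tile alone.

Things in the scene. Friction and masses are not known exactly. Their poses are not given: they have to be found in the camera images.
- white_tile: White glazed ceramic tile, flat slab 90 mm long (its x), 50 wide (y), 10 thick (z), 0.11 kg; origin at the centre of its underside. Lies flat and loose on the floor of an open grey tray (290 x 170, 16 high, floor and walls 4 thick, fixed), near one end. Its +x runs along the tray to the empty end (over 150 mm of free floor); 50 mm or more free to the side walls. The row grows along this +x.
- pale_tile: Pale (sky) blue glazed ceramic tile, flat slab 90 mm long (its x), 50 wide (y), 10 thick (z), 0.11 kg; origin at the centre of its underside. It lies flat and loose on the black bench and goes second in the row. Its ends are alike. Laid with 30 mm of overlap (centres 60 mm apart) it leans about 9 degrees, far end on the tray floor.
- deep_tile: Dark (navy) blue glazed ceramic tile, flat slab 90 mm long (its x), 50 wide (y), 10 thick (z), 0.11 kg; origin at the centre of its underside. It lies flat and loose on the black bench and goes third, on the pale blue tile. Either way round.
- green_tile: Green glazed ceramic tile, flat slab 90 mm long (its x), 50 wide (y), 10 thick (z), 0.11 kg; origin at the centre of its underside. It lies on the black bench among the blue tiles. Not part of the row: leave it.
There are look-alikes about, which are no part of the job. What is meant by the deep_tile is not red, and is the larger of those in its own colour.

How it is judged:
By the outcome, as a careful person would: the job done as asked, in the order asked, and still so for the second after the job is handed in, with the robot touching nothing.
It also fails if it takes over 53 s, if anything falls off the work surface, if the arm or the gripper's body presses on something with over 40 N, if the wrist force passes 120 N, or if a joint passes its speed limit or range.

## Working session

There is one attempt and no reset: what is moved stays moved. The work goes in short steps, Python scripts to look and compute and a shell command to move; the robot and the scene stay as the last step left them, time stands still between calls to the robot, and variables do not carry over. Pictures are saved under pics/ and viewed, at most 10 in all, crops included, and the job is handed in when it is done.

```bash
mkdir -p pics
python3 - <<'E'
from station import bot
import cv2,numpy as np
s=bot.observe();print(s['t'],s['ee_pos'],s['tool_rot'],s['width'],bot.grip_point_offset)
for n in("scene","top"):
    d=bot.snapshot(n);cv2.imwrite(f'pics/{n}0.png',d['pixels'][:,:,::-1]);np.savez(f'{n}0.npz',**d)
    R=cv2.Rodrigues(np.array(d['rvec']))[0];print(n,-R.T@np.array(d['tvec']),R[2],d['camera_matrix'])
E
```

```text
0.0 [0.16785632 0.5493376  0.20592422] [-3.13989618e+00 -3.26010907e-04  2.84481268e+00] 0.08834617300210937 0.0187
scene [ 1.03354128 -0.43090213  0.59339135] [-0.58625261  0.46298917 -0.66479238] [[402.25074152   0.         283.02778972]
 [  0.         402.25074152 209.63986612]
 [  0.           0.           1.        ]]
top [ 0.38081258 -0.03876097  0.81612011] [ 0.19148434  0.01129428 -0.98143068] [[422.44222522   0.         281.78679189]
 [  0.         422.44222522 216.47820608]
 [  0.           0.           1.        ]]
```

View pics/scene0.png

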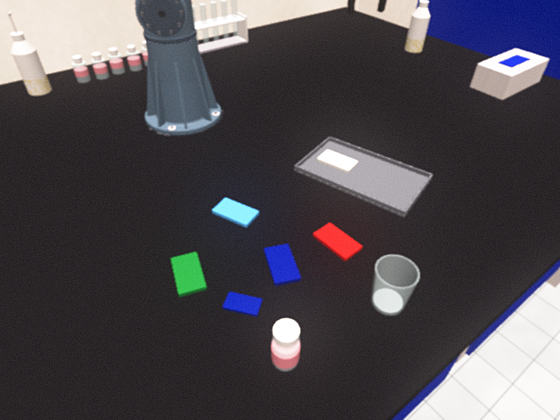

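View pics/top0.png

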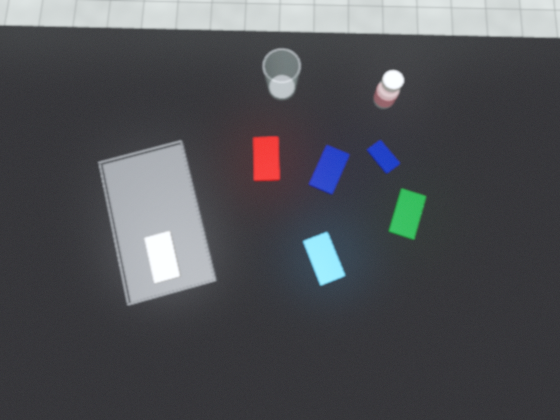

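The scene view shows the pale tile at (236,212), navy at (282,263) and (243,303), red at (337,240), green at (188,273), and the white tile in the tray at (338,160). Deep candidates in the top view are navy (330,169), small navy (383,156) and red (266,158). The one at (330,169) fits: it isn't red, and it is the larger of the two navy ones. Next I'll measure and take a crop to confirm.

```bash
cat > h.py <<'E'
import cv2,numpy as np
def cam(d): return cv2.Rodrigues(np.array(d['rvec']))[0],np.array(d['tvec']).ravel(),np.array(d['camera_matrix'])
def ray(d,uv,z):
    R,t,K=cam(d);uv=np.atleast_2d(uv);c=-R.T@t
    v=(R.T@np.linalg.inv(K)@np.c_[uv,np.ones(len(uv))].T).T
    return c+v*((z-c[2])/v[:,2])[:,None]
def proj(d,P): return cv2.projectPoints(np.atleast_2d(np.float64(P)),np.array(d['rvec']),np.array(d['tvec']),np.array(d['camera_matrix']),None)[0][:,0]
def tri(d1,a,d2,b):
    P=[cam(d)[2]@np.c_[cam(d)[0],cam(d)[1]] for d in(d1,d2)]
    X=cv2.triangulatePoints(P[0],P[1],np.float64(a).reshape(2,1),np.float64(b).reshape(2,1))[:,0];return X[:3]/X[3]
HSV={'pale':((85,90,120),(105,255,255)),'deep':((112,120,60),(130,255,255)),'green':((50,100,50),(75,255,255)),'white':((0,0,215),(179,60,255))}
def blobs(d,name,amin=150):
    m=cv2.inRange(cv2.cvtColor(d['pixels'],cv2.COLOR_RGB2HSV),*map(np.array,HSV[name]))
    cs=cv2.findContours(m,cv2.RETR_EXTERNAL,cv2.CHAIN_APPROX_NONE)[0]
    return sorted([c[:,0] for c in cs if cv2.contourArea(c)>amin],key=lambda c:-cv2.contourArea(c))
def rect(d,c,z):
    P=ray(d,c,z)[:,:2];(cx,cy),(w,h),a=cv2.minAreaRect(np.float32(P*1000))
    if w<h:w,h,a=h,w,a+90
    return cx/1e3,cy/1e3,w,h,(a+90)%180-90
E
python3 - <<'E'
from h import *
D={n:dict(np.load(n+'0.npz')) for n in('scene','top')}
for n in HSV:
    for v in D:
        for c in blobs(D[v],n)[:9]:
            if n=='white' and not((v=='scene' and 310<c[:,0].mean()<365 and 140<c[:,1].mean()<180) or(v=='top' and 140<c[:,0].mean()<185 and 225<c[:,1].mean()<285)):continue
            if n=='deep' and v=='scene' and c[:,1].mean()<150: continue
            print(n,v,c.mean(0).round(1),cv2.contourArea(c),np.round(rect(D[v],c,0.010 if n!='white' else .014),4))
p=D['top']['pixels'][120:230,230:440,::-1];cv2.imwrite('pics/crop1.png',cv2.resize(p,None,fx=3.5,fy=3.5,interpolation=cv2.INTER_CUBIC))
E
```

```text
pale scene [235.1 211.5] 762.5 [ 0.4605 -0.1112 97.0302 59.6    22.2847]
pale top [323.5 258.2] 1368.5 [ 0.46   -0.1114 94.6245 55.6174 22.8235]
deep scene [281.6 264. ] 1066.0 [  0.6382  -0.1197  99.1089  54.4874 -22.4836]
deep scene [514.  305.9] 674.5 [ 9.579000e-01  1.591000e-01  3.168632e+02  9.692700e+00 -8.990270e+01]
deep scene [242.3 303.4] 674.0 [ 0.6689 -0.2294 64.8644 39.9866 38.9516]
deep scene [424.8 391. ] 504.5 [ 9.575000e-01 -9.530000e-02  1.498213e+02  9.703300e+00  8.991610e+01]
deep top [328.8 169.4] 1175.0 [  0.6369  -0.1202  94.4628  54.2345 -22.5176]
deep top [382.8 156.3] 584.5 [ 0.6661 -0.2278 66.0728 39.8772 38.9865]
green scene [187.8 273.6] 1146.5 [  0.5522  -0.2724  99.5171  53.0189 -17.1589]
green top [407.1 213.7] 1273.5 [  0.5511  -0.2727  94.724   54.8075 -17.0542]
white scene [337.2 159.5] 448.5 [ 0.4519  0.1988 93.9447 58.2848 17.0159]
white top [161.5 256.5] 1221.0 [ 0.4541  0.1973 91.5301 51.4469 16.912 ]
```

View pics/crop1.png

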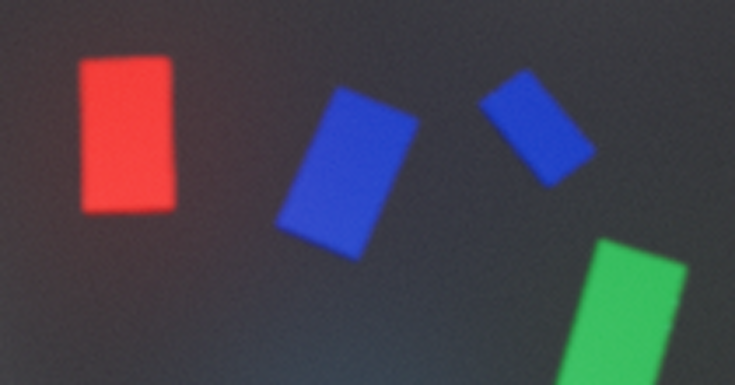

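Crop: the larger navy slab in the middle is the deep tile (top ≈ (329,169)); the smaller navy one is on its right and the red one on its left. Now the heights from two views, and the first move.

```bash
cat >> h.py <<'E'
from scipy.spatial.transform import Rotation as Ro
def to(s,pos,yaw,tilt=0):
    """turn (tool rotvec, deg) first, then shift in the turned tool axes (cm)"""
    R0=Ro.from_euler('xyz',s['tool_rot']);R1=Ro.from_euler('xyz',[180,0,yaw],degrees=True)*Ro.from_euler('y',tilt,degrees=True)
    d=np.array(pos)-s['ee_pos']
    print('turn',np.degrees((R0.inv()*R1).as_rotvec()).round(2),'shift after',(R1.inv().apply(d)*100).round(2),'shift before',(R0.inv().apply(d)*100).round(2))
E
python3 - <<'E'
from h import *
from station import bot
D={n:dict(np.load(n+'0.npz')) for n in('scene','top')}
S={'pale':((235,211),(323,258)),'deep':((281,264),(329,169)),'white':((337,159),(161,256))}
for n,pts in S.items():
    uv=[]
    for v,p in zip(D,pts):
        c=min(blobs(D[v],n),key=lambda c:np.linalg.norm(c.mean(0)-p));z=.01
        r=rect(D[v],c,z);uv.append(proj(D[v],[r[0],r[1],z])[0])
    print(n,tri(D['scene'],uv[0],D['top'],uv[1]).round(4))
s=bot.observe();to(s,[.4602,-.1113,.10],202.5)
E
```

```text
pale [ 0.4601 -0.1113  0.0098]
deep [ 0.6374 -0.1199  0.0093]
white [0.4539 0.1967 0.016 ]
turn [ -0.08  -0.05 -39.51] shift after [ -1.72 -72.23  10.6 ] shift before [-47.28 -54.61  10.67]
```

```bash
python3 -m inch '0 0 0 0 0 -7.9 1;0 0 0 0 0 -7.9 1;0 0 0 0 0 -7.9 1;0 0 0 0 0 -7.9 1;0 0 0 0 0 -7.9 1;0 -4 0 0 0 0 1;0 -4 0 0 0 0 1;0 -4 0 0 0 0 1' 20
python3 -m inch '0 -4.8 0 0 0 0 1;0 -4.8 0 0 0 0 1;0 -4.8 0 0 0 0 1;0 -4.8 0 0 0 0 1;0 -4.8 0 0 0 0 1;0 -4.8 0 0 0 0 1;0 -4.8 0 0 0 0 1;0 -4.8 0 0 0 0 1'
python3 -m inch '-0.5 -4.3 1 0 0 0 1;-0.5 -4.3 1 0 0 0 1;-0.5 -4.3 1.5 0 0 0 1;-0.2 -4.3 1.5 0 0 0 1;0 -4.3 1.5 0 0 0 1;0 0 0 0 0 0 1;0 0 0 0 0 0 1'
python3 -c "
from h import *
from station import bot
s=bot.observe();print(s['q'].round(2) if hasattr(s['q'],'round') else s['q'],s['ft_force']);to(s,[.4602,-.1113,.03],202.5)"
```

```text
t: 0.9
ee_pos: [0.2139, 0.4375, 0.2061]
tool_rot: [-3.141, -0.001, -2.748]
ft_force: [0.7, -0.6, 0.2]
width: 0.0885
grasp_force: 0.0
t: 1.7
ee_pos: [0.3611, 0.0824, 0.2068]
tool_rot: [-3.141, 0.001, -2.749]
ft_force: [1.1, 1.1, 0.1]
width: 0.0882
grasp_force: 0.0
t: 2.4
ee_pos: [0.4582, -0.1082, 0.1408]
tool_rot: [3.139, -0.002, -2.751]
ft_force: [-0.0, 0.1, -0.1]
width: 0.0882
grasp_force: 0.0
[-0.48  0.02  1.92  0.    1.2  -2.45] [-0.01975373  0.05158237 -0.07435329]
turn [ 0.14 -0.09 -0.12] shift after [-0.06 -0.37 11.08] shift before [-0.08 -0.39 11.08]
```

```bash
python3 -m inch '0 -0.4 4 0 0 0 1;0 0 4 0 0 0 1;0 0 3 0 0 0 1;0 0 0 0 0 0 1;0 0 0 0 0 0 1;0 0 0 0 0 0 1'
python3 -c "
from h import *
from station import bot
d=bot.snapshot('scene');cv2.imwrite('pics/c2.png',cv2.resize(d['pixels'][150:270,150:310,::-1],None,fx=4.5,fy=4.5,interpolation=cv2.INTER_CUBIC))
s=bot.observe();to(s,[.4602,-.1113,.0025],202.5)"
```

```text
t: 3.0
ee_pos: [0.462, -0.1118, 0.034]
tool_rot: [-3.139, 0.002, -2.748]
ft_force: [-0.4, 0.4, 0.6]
width: 0.0882
grasp_force: 0.0
turn [-0.18  0.15  0.04] shift after [0.15 0.14 3.16] shift before [0.16 0.15 3.16]
```

View pics/c2.png

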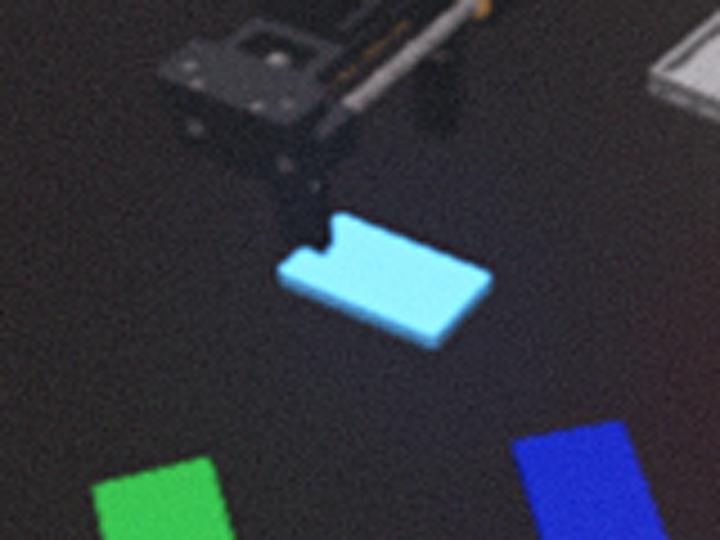

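The crop shows the jaw line lying across the tile, but the near fingertip at crop (322,248) looks higher or further back than I expected. I'll check by projecting the fingertips.

```bash
python3 -c "
from h import *
from station import bot
s=bot.observe();R=Ro.from_euler('xyz',s['tool_rot']);out=[]
P=[s['ee_pos']+R.apply([0,y,z]) for y in(-.044,0,.044) for z in(0,-.0187,-.045)]
for v in('scene','top'):
    d=bot.snapshot(v);im=d['pixels'][:,:,::-1].copy();q=proj(d,P);c=q[4].astype(int);x0,y0=c[0]-45,c[1]-60
    im=cv2.convertScaleAbs(im[y0:y0+120,x0:x0+90],alpha=2.2,beta=20);im=cv2.resize(im,None,fx=4.4,fy=4.4,interpolation=cv2.INTER_CUBIC)
    for i,p in enumerate(q): cv2.circle(im,tuple(((p-[x0,y0])*4.4).astype(int)),3,[(0,0,255),(0,255,255),(255,0,255)][i%3],-1)
    out.append(im)
cv2.imwrite('pics/c3.png',np.hstack(out))"
```

```text
(no output)
```

View pics/c3.png

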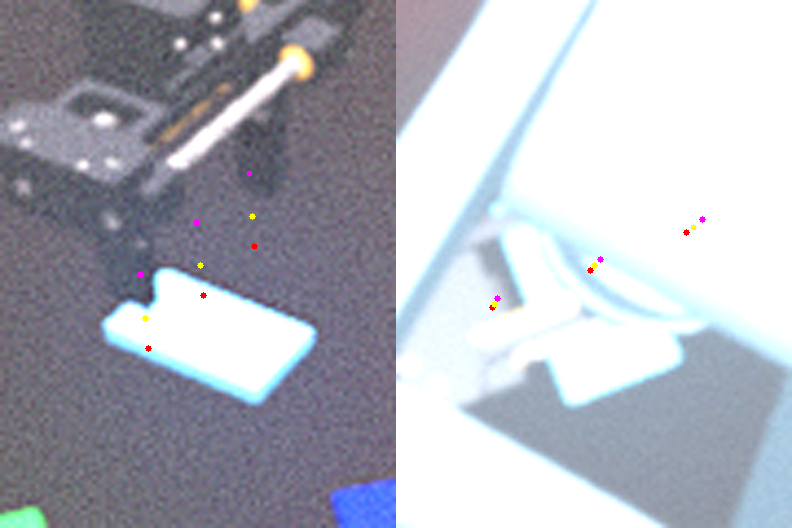

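The fingertips appear about 10 px higher than projected (near one at (130,305), far one at (265,195) in the left panel). The right panel is saturated. I'll view the top image unsaturated to tell a height error from a sideways one.

```bash
python3 -c "
from h import *
from station import bot
s=bot.observe();print(s['t'],s['ee_pos'],s['q']);R=Ro.from_euler('xyz',s['tool_rot'])
P=[s['ee_pos']+R.apply([0,y,0]) for y in(-.0615,-.044,0,.044,.0615)]
d=bot.snapshot('top');im=d['pixels'][:,:,::-1].copy();q=proj(d,P)
T=np.array([[ .4602,-.1113]])+np.array([[a*45*np.cos(.393)-b*25*np.sin(.393),a*45*np.sin(.393)+b*25*np.cos(.393)] for a,b in((1,1),(1,-1),(-1,-1),(-1,1))])/1e3
t=proj(d,np.c_[T,[.01]*4])
x0,y0=230,180;im=cv2.resize(im[y0:y0+140,x0:x0+190],None,fx=4.2,fy=4.2,interpolation=cv2.INTER_CUBIC)
f=lambda p:tuple(((p-[x0,y0])*4.2).astype(int).tolist())
for p in q: cv2.circle(im,f(p),3,(0,0,255),-1)
for p in t: cv2.circle(im,f(p),3,(0,255,255),-1)
cv2.imwrite('pics/c4.png',im)"
```

```text
3.15 [ 0.46183619 -0.1120806   0.03363906] [-4.88579286e-01  2.00869125e-01  1.98250106e+00  2.02799856e-05
  9.54755469e-01 -2.45237147e+00]
```

View pics/c4.png

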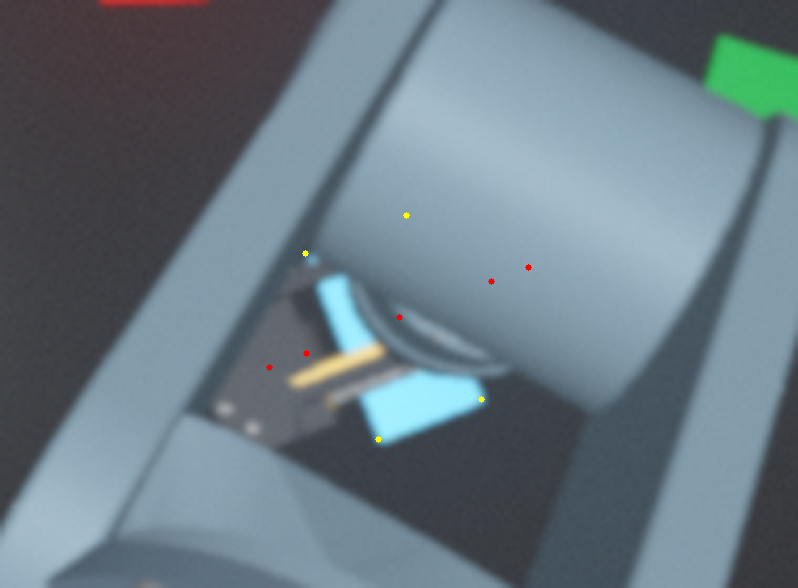

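The top crop shows the left jaw carriage at (275,360), close to the projected finger position of (270–306, 353–367), so sideways alignment is good. Only the visible finger length looks short. I'll go down gently and watch the force.

```bash
python3 -m inch '0.1 0.1 0.7 0 0 0 1;0 0 0.7 0 0 0 1;0 0 0 0 0 0 1;0 0 0 0 0 0 1'; python3 -m inch '0 0 0.5 0 0 0 1;0 0 0.5 0 0 0 1;0 0 0 0 0 0 1;0 0 0 0 0 0 1'
python3 -c "
from h import *
from station import bot
s=bot.observe();to(s,[.4602,-.1113,.0025],202.5);R=Ro.from_euler('xyz',s['tool_rot'])
P=[s['ee_pos']+R.apply([0,y,0]) for y in(-.053,0,.053)]
d=bot.snapshot('scene');q=proj(d,P);x0,y0=170,140
im=cv2.resize(cv2.convertScaleAbs(d['pixels'][y0:y0+110,x0:x0+150,::-1],alpha=2.0,beta=10),None,fx=5,fy=5,interpolation=cv2.INTER_CUBIC)
for p in q: cv2.circle(im,tuple(((p-[x0,y0])*5).astype(int).tolist()),3,(0,0,255),-1)
cv2.imwrite('pics/c5.png',im)"
```

```text
t: 3.6
ee_pos: [0.4587, -0.1109, 0.0173]
tool_rot: [3.141, -0.001, -2.749]
ft_force: [0.5, 0.1, -0.8]
width: 0.088
grasp_force: 0.0
t: 4.0
ee_pos: [0.459, -0.111, 0.0076]
tool_rot: [3.141, -0.0, -2.749]
ft_force: [-0.3, -0.1, 1.1]
width: 0.0881
grasp_force: 0.0
turn [ 0.02 -0.02 -0.  ] shift after [-0.1  -0.07  0.51] shift before [-0.1  -0.07  0.51]
```

View pics/c5.png

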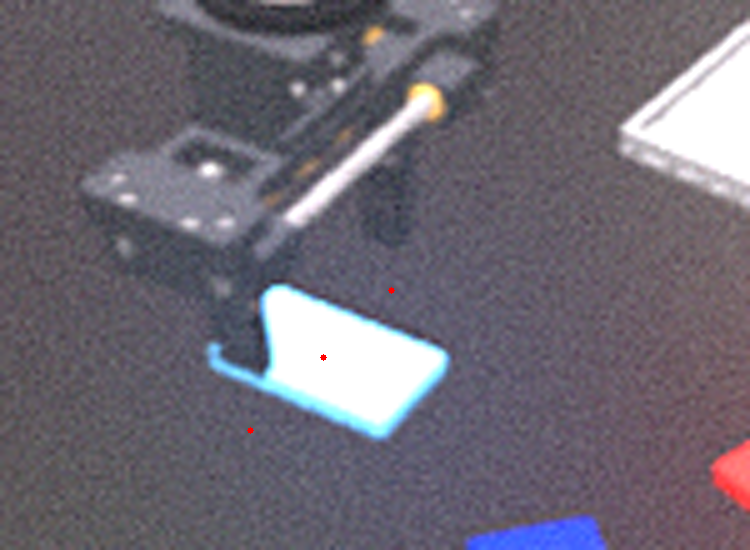

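The near fingertip shows at (245,375) against a projected (250,430), so the visible fingers end about 28 mm short of the reported TCP. A close test decides it: closing above the tile would do no harm.

```bash
python3 -m inch '-0.1 -0.05 0.25 0 0 0 1;0 0 0.2 0 0 0 1;0 0 0 0 0 0 1;0 0 0 0 0 0 1'; python3 -m inch '0 0 0 0 0 0 0.5;0 0 0 0 0 0 0.5;0 0 0 0 0 0 0.5;0 0 0 0 0 0 0.4;0 0 0 0 0 0 0.4;0 0 0 0 0 0 0.4;0 0 0 0 0 0 0.4;0 0 0 0 0 0 0.4' 20
```

```text
t: 4.45
ee_pos: [0.4602, -0.1111, 0.0032]
tool_rot: [3.141, -0.0, -2.749]
ft_force: [0.3, -0.3, 0.1]
width: 0.0884
grasp_force: 0.0
t: 5.25
ee_pos: [0.4603, -0.1111, 0.0033]
tool_rot: [-3.142, -0.0, -2.749]
ft_force: [-0.3, -0.2, 0.7]
width: 0.0352
grasp_force: 0.0
```

The fingers closed to 35 mm with no grip force, so the tips really are well above the tile and the reported TCP reads too low. I'll reopen and feel downwards for the bench.

```bash
python3 -m inch '0 0 0 0 0 0 1;0 0 0 0 0 0 1;0 0 0 0 0 0 1;0 0 0 0 0 0 1;0 0 0 0 0 0 1;0 0 0 0 0 0 1'; python3 -m inch '0 0 0.5 0 0 0 1;0 0 0.5 0 0 0 1;0 0 0.5 0 0 0 1;0 0 0.2 0 0 0 1;0 0 0 0 0 0 1;0 0 0 0 0 0 1'
python3 -m inch '0 0 0.1 0 0 0 1;0 0 0.1 0 0 0 1;0 0 0.1 0 0 0 1;0 0 0 0 0 0 1;0 0 0 0 0 0 1'
```

```text
t: 5.85
ee_pos: [0.4603, -0.1112, 0.0033]
tool_rot: [-3.142, 0.0, -2.749]
ft_force: [-0.3, -0.0, 0.0]
width: 0.081
grasp_force: 0.0
t: 6.45
ee_pos: [0.4603, -0.1111, -0.0138]
tool_rot: [3.141, -0.0, -2.749]
ft_force: [-0.6, -0.2, 0.4]
width: 0.088
grasp_force: 0.0
t: 6.95
ee_pos: [0.4603, -0.1111, -0.0167]
tool_rot: [3.142, -0.0, -2.749]
ft_force: [-0.2, -1.0, -0.1]
width: 0.088
grasp_force: 0.0
```

```bash
python3 -m inch '0 0 0.2 0 0 0 1;0 0 0.2 0 0 0 1;0 0 0 0 0 0 1;0 0 0 0 0 0 1'; python3 -m inch '0 0 0.15 0 0 0 1;0 0 0 0 0 0 1;0 0 0.15 0 0 0 1;0 0 0 0 0 0 1;0 0 0 0 0 0 1'
python3 -c "
from h import *
from station import bot
s=bot.observe();R=Ro.from_euler('xyz',s['tool_rot']);print(s['ft_force'])
P=[s['ee_pos']+R.apply([0,y,-.028]) for y in(-.053,0,.053)]
d=bot.snapshot('scene');q=proj(d,P);x0,y0=170,140
im=cv2.resize(cv2.convertScaleAbs(d['pixels'][y0:y0+110,x0:x0+150,::-1],alpha=2.0,beta=10),None,fx=5,fy=5,interpolation=cv2.INTER_CUBIC)
for p in q: cv2.circle(im,tuple(((p-[x0,y0])*5).astype(int).tolist()),3,(0,0,255),-1)
cv2.imwrite('pics/c6.png',im)"
```

```text
t: 7.35
ee_pos: [0.4602, -0.1111, -0.0208]
tool_rot: [3.141, -0.0, -2.749]
ft_force: [-0.1, 0.1, -0.4]
width: 0.0882
grasp_force: 0.0
t: 7.85
ee_pos: [0.4602, -0.1111, -0.0237]
tool_rot: [3.142, -0.0, -2.749]
ft_force: [0.1, 0.2, 0.4]
width: 0.0883
grasp_force: 0.0
[0.05861635 0.15470681 0.37821981]
```

View pics/c6.png

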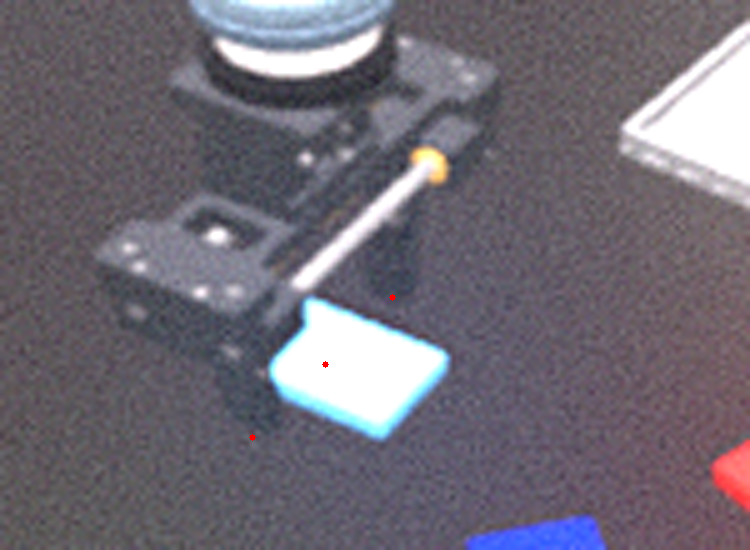

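The fingertips now straddle the tile at (255,430) and (392,292), matching a 28 mm TCP offset. One more millimetre down, then grip.

```bash
python3 -m inch '0 0 0.1 0 0 0 1;0 0 0 0 0 0 1;0 0 0.1 0 0 0 1;0 0 0 0 0 0 1'; python3 -m inch '0 0 0 0 0 0 0.6;0 0 0 0 0 0 0.5;0 0 0 0 0 0 0.5;0 0 0 0 0 0 0.4;0 0 0 0 0 0 0.4;0 0 0 0 0 0 0.4;0 0 0 0 0 0 0.4;0 0 0 0 0 0 0.4' 25
```

```text
t: 8.3
ee_pos: [0.4602, -0.1111, -0.0258]
tool_rot: [3.141, -0.0, -2.749]
ft_force: [0.1, -1.1, -0.2]
width: 0.088
grasp_force: 0.0
t: 9.1
ee_pos: [0.4603, -0.1111, -0.0257]
tool_rot: [-3.142, -0.0, -2.749]
ft_force: [0.5, 0.3, 0.7]
width: 0.049
grasp_force: 25.0
```

Gripped: width 49 mm, force 25 N. The tile's underside sits 25.7 mm up the tool from the reported TCP. Next, lift and work out the approach.

```bash
python3 -m inch '0 0 -1 0 0 0 0.4;0 0 -3 0 0 0 0.4;0 0 -4 0 0 0 0.4;0 0 -4 0 0 0 0.4;0 0 0 0 0 -1.8 0.4;0 0 0 0 0 -1.9 0.4;0 0 0 0 0 -1.8 0.4;0 0 0 0 0 0 0.4'
cat >> h.py <<'E'
def place(s,k,h,tilt=9.5,under=.0257,W=(.4540,.1972),yaw=16.95):
    """tile underside centre k m along the row at height h; reported TCP lies `under` further along the tool"""
    a=np.radians(yaw);R1=Ro.from_euler('xyz',[180,0,yaw+180],degrees=True)*Ro.from_euler('y',tilt,degrees=True)
    to(s,np.array([W[0]+k*np.cos(a),W[1]+k*np.sin(a),h])+R1.apply([0,0,under]),yaw+180,tilt)
E
python3 -c "
from h import *
from station import bot
s=bot.observe();print(s['grasp_force']);place(s,.06,.08,0)"
```

```text
t: 9.9
ee_pos: [0.4603, -0.1111, 0.0949]
tool_rot: [-3.141, 0.0, -2.653]
ft_force: [0.0, -1.2, -0.9]
width: 0.0494
grasp_force: 25.0
24.99917507171631
turn [-0.02  0.02 11.06] shift after [-14.39  29.68   4.06] shift before [-19.82  26.37   4.06]
```

```bash
python3 -m inch '0 0 0 0 0 5.5 0.4;0 0 0 0 0 5.5 0.4;-1.2 2.5 0 0 0 0 0.4;-1.6 3.4 0 0 0 0 0.4;-1.6 3.4 0 0 0 0 0.4;-1.6 3.4 0 0 0 0 0.4;-1.6 3.4 0 0 0 0 0.4;-1.6 3.4 0 0 0 0 0.4';python3 -m inch '-1.6 3.4 0 0 0 0 0.4;-1.6 3.4 0 0 0 0 0.4;-1.4 2.5 0 0 0 0 0.4;0 0 0 0 4.7 0 0.4;0 0 0 0 4.8 0 0.4;0 0 0 0 0 0 0.4;0 0 0 0 0 0 0.4' 
python3 -c "
from h import *
from station import bot
s=bot.observe();place(s,.06,.02)"
```

```text
t: 10.7
ee_pos: [0.4912, 0.1038, 0.0946]
tool_rot: [-3.141, 0.0, -2.846]
ft_force: [0.8, -0.7, -1.0]
width: 0.049
grasp_force: 25.0
t: 11.4
ee_pos: [0.508, 0.2046, 0.0938]
tool_rot: [3.142, -0.165, -2.845]
ft_force: [0.0, -1.1, -1.5]
width: 0.0495
grasp_force: 25.0
turn [-0.    0.03  0.02] shift after [-1.83  0.86  9.75] shift before [-1.83  0.86  9.75]
```

```bash
python3 -m inch '-0.6 0.3 0 0 0 0 0.4;-0.6 0.3 2 0 0 0 0.4;-0.6 0.25 2 0 0 0 0.4;0 0 2 0 0 0 0.4;0 0 2 0 0 0 0.4;0 0 1.7 0 0 0 0.4;0 0 0 0 0 0 0.4;0 0 0 0 0 0 0.4' 
python3 -c "
from h import *
from station import bot
s=bot.observe();print(s['ft_force']);place(s,.06,.0115)
d=bot.snapshot('scene');d2=bot.snapshot('top');z=lambda d,x,y:cv2.resize(d['pixels'][y:y+100,x:x+80,::-1],None,fx=4.8,fy=4.8,interpolation=cv2.INTER_CUBIC)
cv2.imwrite('pics/c7.png',np.hstack([z(d,310,120),z(d2,115,190)]))"
```

```text
t: 12.2
ee_pos: [0.5073, 0.2133, -0.0038]
tool_rot: [3.142, -0.165, -2.845]
ft_force: [0.3, 0.2, -0.7]
width: 0.0497
grasp_force: 25.0
[ 0.28424762  0.20328108 -0.66776426]
turn [-0.    0.03  0.03] shift after [-0.18  0.02  0.99] shift before [-0.18  0.02  0.99]
```

View pics/c7.png

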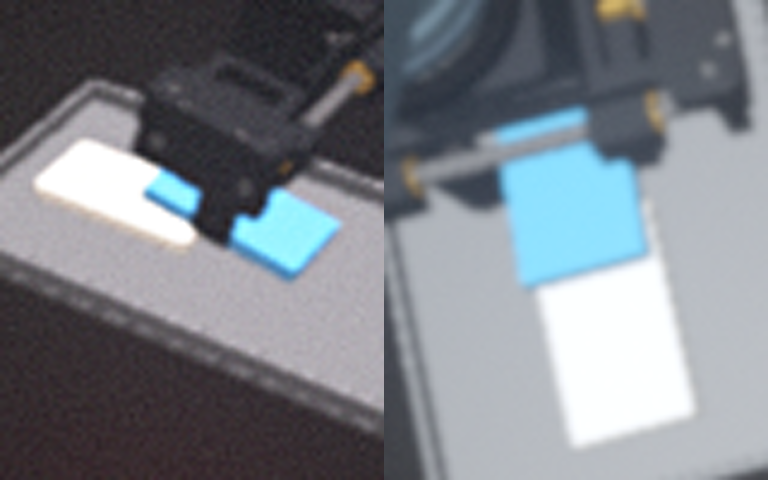

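The crop shows pale held tilted over the white tile's far end, with its near edge at (586,270) in the top half. The small leftward offset is explained by its height. Lowering now.

```bash
python3 -m inch '-0.1 0 0.2 0 0 0 0.4;-0.05 0 0.2 0 0 0 0.4;0 0 0.2 0 0 0 0.4;0 0 0 0 0 0 0.4;0 0 0 0 0 0 0.4'; python3 -m inch '0 0 0.1 0 0 0 0.4;0 0 0 0 0 0 0.4;0 0 0.1 0 0 0 0.4;0 0 0 0 0 0 0.4;0 0 0 0 0 0 0.4';  python3 -c "
from h import *
from station import bot
s=bot.observe();print(s['ft_force'],s['torque']);place(s,.06,.0115)"
```

```text
t: 12.8
ee_pos: [0.5076, 0.2134, -0.0106]
tool_rot: [3.142, -0.166, -2.845]
ft_force: [0.0, 0.3, -0.8]
width: 0.0493
grasp_force: 25.0
t: 13.3
ee_pos: [0.5074, 0.2133, -0.0125]
tool_rot: [3.142, -0.166, -2.845]
ft_force: [-0.3, 0.7, -0.4]
width: 0.0493
grasp_force: 25.0
[-0.28233456  0.71698446 -0.4189228 ] [ 0.08608212 -0.1132752   0.00412706]
turn [-0.01 -0.01  0.04] shift after [-0.02  0.02  0.13] shift before [-0.02  0.02  0.13]
```

```bash
python3 -m inch '0 0 0.08 0 0 0 0.4;0 0 0 0 0 0 0.4;0 0 0 0 0 0 0.4'; python3 -m inch '0 0 0.06 0 0 0 0.4;0 0 0 0 0 0 0.4;0 0 0 0 0 0 0.4';python3 -m inch '0 0 0.04 0 0 0 0.4;0 0 0 0 0 0 0.4;0 0 0 0 0 0 0.4'
```

```text
t: 13.6
ee_pos: [0.5072, 0.2133, -0.0133]
tool_rot: [-3.142, -0.166, -2.845]
ft_force: [-0.1, 0.3, -1.6]
width: 0.0495
grasp_force: 25.0
t: 13.9
ee_pos: [0.5073, 0.2132, -0.0138]
tool_rot: [-3.142, -0.166, -2.845]
ft_force: [-0.1, 0.4, -0.0]
width: 0.0496
grasp_force: 25.0
t: 14.2
ee_pos: [0.5073, 0.2133, -0.0139]
tool_rot: [-3.142, -0.166, -2.845]
ft_force: [-0.6, 0.0, 4.0]
width: 0.0495
grasp_force: 25.0
```

Contact at about 4 N upward, at the expected height. Let go and rise.

```bash
python3 -m inch '0 0 0 0 0 0 0.58;0 0 0 0 0 0 0.6;0 0 0 0 0 0 0.64;0 0 0 0 0 0 0.66;0 0 0 0 0 0 0.66;0 0 0 0 0 0 0.66'; python3 -m inch '0 0 -0.5 0 0 0 0.66;0 0 -1.5 0 0 0 0.66;0 0 -3 0 0 0 0.66;0 0 -4 0 0 0 0.7;0 0 -4 0 -4.7 0 1;0 0 0 0 -4.8 0 1;0 -4 0 0 0 0 1;0 -4 0 0 0 0 1'
python3 -c "
from h import *
from station import bot
s=bot.observe();to(s,[.6374,-.1201,.04],157.5)"
```

```text
t: 14.8
ee_pos: [0.5071, 0.2132, -0.0143]
tool_rot: [3.142, -0.166, -2.845]
ft_force: [-0.5, 0.4, -0.4]
width: 0.058
grasp_force: 0.0
t: 15.6
ee_pos: [0.5513, 0.1431, 0.1164]
tool_rot: [-3.141, 0.003, -2.842]
ft_force: [-0.1, 0.2, -0.9]
width: 0.0877
grasp_force: 0.0
turn [2.000e-02 1.800e-01 3.967e+01] shift after [-18.03 -21.02   7.64] shift before [ -0.43 -27.68   7.66]
```

```bash
python3 -m inch '0 -4 0 0 0 0 1;0 -4 0 0 0 0 1;0 -4 0 0 0 0 1;0 -4 0 0 0 0 1;0 -4 0 0 0 7.9 1;0 0 0 0 0 7.9 1;0 0 0 0 0 7.9 1;0 0 0 0 0 7.9 1'
python3 -m inch '0 0 0 0 0 8 1;0 0 0 0 0 0 1;0 0 0 0 0 0 1'
python3 -c "
from h import *
from station import bot
s=bot.observe();print(s['q']);to(s,[.6374,-.1201,.02],157.5)
D={n:bot.snapshot(n) for n in('scene','top')}
for n in('white','pale'):
  for v in D:
    for c in blobs(D[v],n):
      m=c.mean(0)
      if (v=='scene' and 300<m[0]<400 and 140<m[1]<200) or (v=='top' and 110<m[0]<200 and 190<m[1]<290): print(n,v,m.round(1),cv2.contourArea(c),np.round(rect(D[v],c,.017 if n=='pale' else .014),4))
z=lambda d,x,y:cv2.resize(d['pixels'][y:y+100,x:x+80,::-1],None,fx=4.8,fy=4.8,interpolation=cv2.INTER_CUBIC)
cv2.imwrite('pics/c8.png',np.hstack([z(D['scene'],310,120),z(D['top'],115,190)]))"
```

```text
t: 16.4
ee_pos: [0.61, -0.0491, 0.1154]
tool_rot: [-3.142, 0.001, 2.88]
ft_force: [-0.8, -0.8, 1.1]
width: 0.0882
grasp_force: 0.0
t: 16.7
ee_pos: [0.6099, -0.0484, 0.115]
tool_rot: [3.141, 0.001, 2.751]
ft_force: [0.4, 0.3, 0.6]
width: 0.0879
grasp_force: 0.0
[-2.72883747e-01  3.52933299e-01  1.58894365e+00 -1.70023556e-05
  1.19861643e+00 -1.45294448e+00]
turn [0.01 0.06 0.11] shift after [-5.29 -5.57  9.5 ] shift before [-5.27 -5.59  9.5 ]
pale scene [359.1 166.9] 484.0 [  0.5111   0.2181 105.7426  58.8202   4.0857]
```

View pics/c8.png

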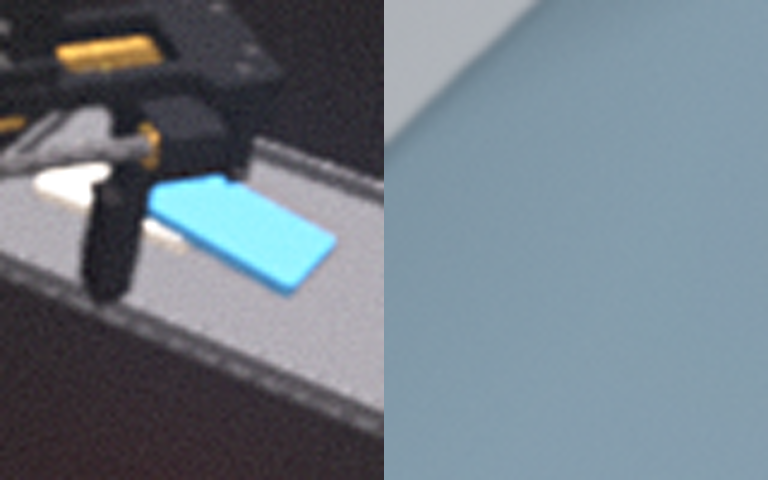

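The arm blocks part of the view, but the pale tile is released and leaning on the white one, its far end at (290,290) on the tray floor. That was my last picture, so from here I use numbers only. Now the deep tile.

```bash
python3 -m inch '-2 -2 0 0 0 0 1;-2 -2 0 0 0 0 1;-1.3 -1.6 2 0 0 0 1;0 0 3 0 0 0 1;0 0 3 0 0 0 1;0 0 1.5 0 0 0 1;0 0 0 0 0 0 1;0 0 0 0 0 0 1' 
python3 -c "
from h import *
from station import bot
s=bot.observe();to(s,[.6374,-.1201,-.0257],157.5)"
```

```text
t: 17.6
ee_pos: [0.6375, -0.1204, 0.0198]
tool_rot: [-3.142, 0.001, 2.748]
ft_force: [-0.8, -0.4, 0.8]
width: 0.0877
grasp_force: 0.0
turn [-0.    0.05 -0.05] shift after [0.02 0.02 4.55] shift before [0.02 0.02 4.55]
```

```bash
python3 -m inch '0 0 1.2 0 0 0 1;0 0 1 0 0 0 1;0 0 0.8 0 0 0 1;0 0 0.6 0 0 0 1;0 0 0.4 0 0 0 1;0 0 0.2 0 0 0 1;0 0 0 0 0 0 1;0 0 0 0 0 0 1'
python3 -m inch '0 0 0.1 0 0 0 1;0 0 0.1 0 0 0 1;0 0 0.1 0 0 0 1;0 0 0 0 0 0 1;0 0 0 0 0 0 1'
```

```text
t: 18.4
ee_pos: [0.6372, -0.1204, -0.0227]
tool_rot: [3.142, 0.001, 2.747]
ft_force: [-0.1, -0.3, 0.1]
width: 0.0881
grasp_force: 0.0
t: 18.9
ee_pos: [0.6368, -0.1203, -0.0261]
tool_rot: [-3.142, -0.0, 2.747]
ft_force: [-0.0, -0.2, -0.8]
width: 0.0883
grasp_force: 0.0
```

```bash
python3 -m inch '0 0 0 0 0 0 0.6;0 0 0 0 0 0 0.5;0 0 0 0 0 0 0.5;0 0 0 0 0 0 0.4;0 0 0 0 0 0 0.4;0 0 0 0 0 0 0.4;0 0 0 0 0 0 0.4;0 0 0 0 0 0 0.4' 25;  python3 -m inch '0 0 -1 0 0 0 0.4;0 0 -3 0 0 0 0.4;0 0 -4 0 0 0 0.4;0 0 -4 0 0 0 0.4;0 0 0 0 0 0 0.4'
python3 - <<'E'
from h import *
from station import bot
s=bot.observe();place(s,.12,.08,0)
D={n:bot.snapshot(n) for n in('scene','top')}
for n in('white','pale'):
  for v in D:
    for c in blobs(D[v],n):
      m=c.mean(0)
      if (v=='scene' and 300<m[0]<400 and 140<m[1]<200) or (v=='top' and 110<m[0]<200 and 190<m[1]<290):
        print(n,v,m.round(1),cv2.contourArea(c),np.round(rect(D[v],c,.021 if n=='pale' else .014),4))
        e=cv2.approxPolyDP(c.reshape(-1,1,2),4,True)[:,0];print(' corners',e.tolist())
        # far edge at ~floor+10, near edge at ~29 mm
        print(' z.014',ray(D[v],e,.014)[:,:2].round(4).tolist(),' z.029',ray(D[v],e,.029)[:,:2].round(4).tolist())
E
```

```text
t: 19.7
ee_pos: [0.6369, -0.1203, -0.026]
tool_rot: [3.142, 0.0, 2.747]
ft_force: [-0.1, 0.7, -0.1]
width: 0.0495
grasp_force: 25.0
t: 20.2
ee_pos: [0.6414, -0.122, 0.1019]
tool_rot: [3.141, 0.012, 2.747]
ft_force: [0.4, 0.7, -0.1]
width: 0.0494
grasp_force: 25.0
turn [ -0.23   0.67 -39.55] shift after [-3.38 36.    4.76] shift before [20.37 29.91  4.52]
pale scene [360.  166.6] 468.0 [  0.5121   0.2133 109.2337  58.6856   5.1359]
 corners [[343, 159], [348, 169], [369, 181], [379, 170], [350, 153]]
 z.014 [[0.4604, 0.2121], [0.4989, 0.192], [0.5633, 0.198], [0.5473, 0.2504], [0.4515, 0.2458]]  z.029 [[0.4753, 0.1955], [0.5128, 0.1759], [0.5755, 0.1818], [0.5599, 0.2328], [0.4665, 0.2283]]
pale top [145.9 211.9] 156.5 [  0.5397   0.2352  43.696   24.6067 -30.004 ]
 corners [[155, 204], [139, 208], [142, 223]]
 z.014 [[0.5554, 0.2183], [0.5466, 0.2488], [0.5172, 0.2402]]  z.029 [[0.5521, 0.2135], [0.5435, 0.2434], [0.5146, 0.235]]
```

```bash
python3 -m inch '0 0 0 0 0 -7.9 0.4;0 0 0 0 0 -7.9 0.4;0 -4 0 0 0 -7.9 0.4;0 -3 0 0 0 -7.9 0.4;0 0 0 0 0 -7.9 0.4;0 0 0 0 0 0 0.4;0 0 0 0 0 0 0.4'
python3 - <<'E'
from h import *
from station import bot
s=bot.observe();place(s,.12,.08,0)
a=np.radians(16.95)
def rc(P): d=P[:,:2]-[.4540,.1972];return (np.c_[d@[np.cos(a),np.sin(a)],d@[-np.sin(a),np.cos(a)]]*1e3).round(1).tolist()
D={n:bot.snapshot(n) for n in('scene','top')}
for n in('white','pale'):
  for v in D:
    for c in blobs(D[v],n,60):
      m=c.mean(0)
      if (v=='scene' and 300<m[0]<400 and 140<m[1]<200) or (v=='top' and 110<m[0]<200 and 190<m[1]<290):
        e=cv2.approxPolyDP(c.reshape(-1,1,2),3,True)[:,0];print(n,v,cv2.contourArea(c),e.tolist())
        print(' .014',rc(ray(D[v],e,.014)),' .029',rc(ray(D[v],e,.029)))
E
```

```text
t: 21.0
ee_pos: [0.6316, -0.1893, 0.0923]
tool_rot: [3.139, -0.002, -2.85]
ft_force: [0.2, 1.1, -0.9]
width: 0.0496
grasp_force: 25.0
turn [ 0.13 -0.12 -0.27] shift after [-6.28 42.15  3.8 ] shift before [-6.09 42.17  3.88]
white scene 295.0 [[317, 157], [347, 169], [339, 164], [345, 155], [326, 149]]
 .014 [[-47.2, -19.4], [39.5, -19.6], [13.2, -12.8], [5.8, 31.3], [-47.8, 26.1]]  .029 [[-36.4, -38.8], [48.1, -39.0], [22.4, -32.4], [15.3, 10.6], [-37.0, 5.5]]
white top 815.0 [[172, 245], [148, 251], [154, 282], [178, 276]]
 .014 [[15.8, -24.0], [16.7, 22.7], [-43.7, 23.8], [-44.7, -22.3]]  .029 [[12.9, -27.4], [13.7, 18.4], [-45.5, 19.5], [-46.5, -25.7]]
pale scene 499.0 [[340, 163], [369, 181], [379, 170], [350, 153]]
 .014 [[13.1, -7.5], [104.8, -31.1], [104.7, 23.7], [11.7, 47.2]]  .029 [[22.3, -27.2], [111.7, -50.2], [111.6, 3.2], [21.0, 26.1]]
pale top 1077.0 [[163, 202], [139, 208], [146, 249], [171, 242]]
 .014 [[102.9, -25.3], [103.6, 22.3], [21.4, 25.6], [21.9, -23.4]]  .029 [[98.4, -28.7], [99.1, 18.1], [18.4, 21.3], [18.9, -26.8]]
```

The view is clear now. Pale lies about 59.5 mm along the row with about −2 mm lateral offset, and white hasn't moved. Carrying the deep tile over.

```bash
python3 -m inch '-0.3 2.5 0 0 0 0 0.4;-0.6 4 0 0 0 0 0.4;-0.6 4 0 0 0 0 0.4;-0.6 4 0 0 0 0 0.4;-0.6 4 0 0 0 0 0.4;-0.6 4 0 0 0 0 0.4;-0.6 4 0 0 0 0 0.4;-0.6 4 0 0 0 0 0.4';python3 -m inch '-0.6 4 0 0 0 0 0.4;-0.6 4 0 0 0 0 0.4;-0.6 2.8 0 0 0 0 0.4;-0.5 1 0 0 4.7 0 0.4;0 0 0 0 4.8 0 0.4;0 0 0 0 0 0 0.4;0 0 0 0 0 0 0.4' 
python3 -c "
from h import *
from station import bot
s=bot.observe();place(s,.12,.02,under=.026)"
```

```text
t: 21.9
ee_pos: [0.5863, 0.1172, 0.094]
tool_rot: [3.142, 0.0, -2.848]
ft_force: [-0.3, -0.4, -0.9]
width: 0.0494
grasp_force: 25.0
t: 22.6
ee_pos: [0.5745, 0.2349, 0.0932]
tool_rot: [-3.142, -0.165, -2.847]
ft_force: [-0.5, 0.6, -1.7]
width: 0.0494
grasp_force: 25.0
turn [ 0.01  0.02 -0.06] shift after [-0.59 -0.09  9.92] shift before [-0.59 -0.09  9.92]
```

```bash
python3 -m inch '-0.6 0 0 0 0 0 0.4;0 0 2 0 0 0 0.4;0 0 2.5 0 0 0 0.4;0 0 2.5 0 0 0 0.4;0 0 1.9 0 0 0 0.4;0 0 1 0 0 0 0.4;0 0 0 0 0 0 0.4;0 0 0 0 0 0 0.4' 
python3 -c "
from h import *
from station import bot
s=bot.observe();place(s,.12,.0115,under=.026)"
```

```text
t: 23.4
ee_pos: [0.5656, 0.2314, -0.0037]
tool_rot: [-3.141, -0.164, -2.847]
ft_force: [0.6, -0.6, -0.7]
width: 0.0493
grasp_force: 25.0
turn [ 0.    0.09 -0.08] shift after [-0.07 -0.02  1.04] shift before [-0.07 -0.02  1.04]
```

```bash
python3 -m inch '-0.05 0.08 0.2 0 0 0 0.4;0 0 0.2 0 0 0 0.4;0 0 0.2 0 0 0 0.4;0 0 0.1 0 0 0 0.4;0 0 0 0 0 0 0.4;0 0 0 0 0 0 0.4'; python3 -m inch '0 0 0.08 0 0 0 0.4;0 0 0 0 0 0 0.4;0 0 0.06 0 0 0 0.4;0 0 0 0 0 0 0.4;0 0 0 0 0 0 0.4'; python3 -m inch '0 0 0.06 0 0 0 0.4;0 0 0 0 0 0 0.4;0 0 0 0 0 0 0.4'
python3 -c "
from h import *
from station import bot
s=bot.observe();print(s['ft_force']);place(s,.12,.0115,under=.026)"
```

```text
t: 24.0
ee_pos: [0.564, 0.232, -0.0117]
tool_rot: [3.142, -0.166, -2.847]
ft_force: [-0.0, -0.1, -0.8]
width: 0.0491
grasp_force: 25.0
t: 24.5
ee_pos: [0.5638, 0.2319, -0.013]
tool_rot: [-3.142, -0.166, -2.847]
ft_force: [0.1, -0.4, -0.8]
width: 0.0492
grasp_force: 25.0
t: 24.8
ee_pos: [0.5637, 0.2319, -0.0137]
tool_rot: [-3.142, -0.166, -2.847]
ft_force: [0.4, 0.1, -1.3]
width: 0.0494
grasp_force: 25.0
[ 0.37874064  0.0867198  -1.29500744]
turn [ 0.01 -0.   -0.05] shift after [-0.08 -0.12  0.04] shift before [-0.08 -0.12  0.04]
```

```bash
python3 -m inch '0 0 0.05 0 0 0 0.4;0 0 0 0 0 0 0.4;0 0 0 0 0 0 0.4'; python3 -m inch '0 0 0.04 0 0 0 0.4;0 0 0 0 0 0 0.4;0 0 0 0 0 0 0.4'
```

```text
t: 25.1
ee_pos: [0.5637, 0.2319, -0.014]
tool_rot: [-3.142, -0.166, -2.847]
ft_force: [1.2, 0.3, -0.5]
width: 0.0492
grasp_force: 25.0
t: 25.4
ee_pos: [0.5638, 0.2319, -0.0141]
tool_rot: [-3.141, -0.165, -2.847]
ft_force: [-0.0, -0.0, 2.8]
width: 0.0494
grasp_force: 25.0
```

Contact. Let go, rise and back off to see.

```bash
python3 -m inch '0 0 0 0 0 0 0.58;0 0 0 0 0 0 0.6;0 0 0 0 0 0 0.64;0 0 0 0 0 0 0.66;0 0 0 0 0 0 0.66;0 0 0 0 0 0 0.66'; python3 -m inch '0 0 -0.5 0 0 0 0.66;0 0 -1.5 0 0 0 0.66;0 0 -3 0 0 0 0.66;0 0 -4 0 0 0 0.7;0 0 -4 0 -4.7 0 1;0 0 0 0 -4.8 0 1;0 -4 0 0 0 0 1;0 -4 0 0 0 0 1'
python3 -m inch '0 -4 0 0 0 0 1;0 -4 0 0 0 0 1;0 -4 0 0 0 0 1;0 -4 0 0 0 0 1;0 -4 0 0 0 0 1;0 -4 0 0 0 0 1;0 -4 0 0 0 0 1;0 -4 0 0 0 0 1'
python3 -m inch '0 -2 0 0 0 0 1;0 0 0 0 0 0 1;0 0 0 0 0 0 1'
python3 - <<'E'
from h import *
from station import bot
a=np.radians(16.95)
def rc(P): d=P[:,:2]-[.4540,.1972];return (np.c_[d@[np.cos(a),np.sin(a)],d@[-np.sin(a),np.cos(a)]]*1e3).round(1).tolist()
D={n:bot.snapshot(n) for n in('scene','top')}
for n in('white','pale','deep'):
  for v in D:
    for c in blobs(D[v],n,60):
      m=c.mean(0)
      if (v=='scene' and 300<m[0]<440 and 140<m[1]<220) or (v=='top' and 90<m[0]<200 and 140<m[1]<290):
        e=cv2.approxPolyDP(c.reshape(-1,1,2),3,True)[:,0];print(n,v,cv2.contourArea(c),e.tolist())
        print(' .014',rc(ray(D[v],e,.014)),' .029',rc(ray(D[v],e,.029)))
E
```

```text
t: 26.0
ee_pos: [0.5635, 0.2318, -0.0146]
tool_rot: [3.142, -0.166, -2.847]
ft_force: [-1.1, -0.1, 0.3]
width: 0.0583
grasp_force: 0.0
t: 26.8
ee_pos: [0.6076, 0.1618, 0.1163]
tool_rot: [-3.141, 0.003, -2.844]
ft_force: [1.7, 0.3, 0.7]
width: 0.0878
grasp_force: 0.0
t: 27.6
ee_pos: [0.7011, -0.1465, 0.1155]
tool_rot: [-3.141, 0.001, -2.847]
ft_force: [0.8, 0.3, -0.2]
width: 0.0881
grasp_force: 0.0
t: 27.9
ee_pos: [0.7062, -0.1638, 0.1145]
tool_rot: [3.141, 0.001, -2.848]
ft_force: [-0.4, 0.9, -0.1]
width: 0.0879
grasp_force: 0.0
white scene 181.0 [[320, 154], [336, 162], [345, 156], [329, 149]]
 .014 [[-48.2, -3.2], [2.8, -9.7], [8.0, 27.3], [-41.5, 30.9]]  .029 [[-37.3, -23.0], [12.4, -29.4], [17.4, 6.7], [-30.8, 10.1]]
pale scene 333.0 [[348, 153], [340, 163], [369, 181], [360, 172], [367, 163]]
 .014 [[7.6, 44.1], [13.1, -7.5], [104.8, -31.1], [71.0, -11.6], [67.5, 33.0]]  .029 [[17.0, 23.0], [22.3, -27.2], [111.7, -50.2], [78.8, -31.2], [75.4, 12.2]]
pale top 224.5 [[159, 216], [141, 221], [144, 239]]
 .014 [[77.7, -11.9], [77.3, 23.8], [41.3, 25.3]]  .029 [[73.7, -15.5], [73.3, 19.5], [38.0, 21.0]]
deep scene 510.0 [[362, 170], [391, 189], [401, 180], [371, 161]]
 .014 [[71.1, -1.3], [159.6, -28.1], [164.5, 18.0], [71.7, 47.0]]  .029 [[78.9, -21.2], [165.1, -47.3], [169.9, -2.4], [79.4, 25.8]]
deep top 974.5 [[155, 174], [133, 180], [140, 220], [163, 211]]
 .014 [[162.7, -22.1], [162.2, 22.4], [79.8, 25.2], [85.3, -21.5]]  .029 [[157.1, -25.5], [156.6, 18.1], [75.7, 21.0], [81.2, -24.9]]
```

```bash
python3 -c "
from station import bot
print(bot.job_done())"
```

```text
the job is handed in; nothing more can be done
None
```

I laid the row white, pale blue, dark blue, with each overlap measured at about 30 mm and the tiles in line within about 2 mm, released both blue tiles, didn't touch the green one, and handed the job in at about 28 s; I don't have the verdict.

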